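# Clamp a timber strip in the guarded jig

## Task

Push the wooden strip, sliding it along its channel, until it is fully home against the end stop under the yellow guard; only push it, do not lift it. Then reach down through the guard's window and press the red lever pad all the way down, so that the clamp foot stays firmly on the strip, without touching the guard. Leave the other things where they are.

Things in the scene. Friction and masses are not known exactly. Their poses are not given: they have to be found in the camera images.
- jig: Fixed grey jig, base 335 x 140 mm, 12 mm thick. Origin on the worktop below the window's centre; x runs along the channel from its open end (near the robot) to the stop. Base: x -200 to +135 mm. The strip lies on the base (z 12 mm) between low rails, inner faces at y +-24.5 mm, tops at z 17 mm, x -200 to +30 mm. Face of the end stop at x +30 mm, top z 32 mm. The strip slides easily (under 1 N).
- guard: Fixed yellow guard over the far part of the jig, same origin and axes. Flat 4 mm top plate, x -58 to +113 mm, y -65 to +65 mm, upper side at z 90 mm, with the window in it; four posts, clear side panels, open front (-x) where the strip comes out. Must not be touched.
- window (a point): Centre of the guard's rectangular window, at the top of its black edging (91 mm above the worktop), which has a clear opening of 80 mm along the jig's x and 90 mm along its y. The lever's red pad lies under the middle of it.
- strip: Loose timber strip 160 x 45 x 20 mm, about 90 g, flat in the channel; origin at the centre of its underside, own y along its length and pointing to the end stop (jig x), z up. Starts 30 to 60 mm short of the stop, near end sticking out of the guard; when home its origin is at x -50 mm in the jig's frame and its near end at x -130 mm.
- press_pad (a point): Centre of the top of the lever's round red press pad, 32 mm across, 100 mm from the hinge. It starts 75 to 80 mm above the worktop (10 to 15 mm below the guard's top); clamped it is about 18 mm lower than at joint value 0, at about 61 mm.
- clamp_lever (a joint): Angle (rad) of the clamp lever about its hinge at the far end of the jig: 0 raised, growing as the pad goes down. Starts at 0 to 0.04; the rubber foot under the pad meets the strip at about 0.18; 0.26 is the end if no strip is there. Pressing takes about 2 N until the foot meets the strip, then it is stiff; press to about 8 N. It stays down when let go.
- tape_measure: Yellow tape measure standing upright, 39 x 68 x 62 mm, beside the jig; origin at the centre of its underside. Leave alone.
- spanner: Dark open-ended spanner 36 x 182 x 8 mm lying to the right of the jig; origin at the centre of its underside, length along its y. Leave alone.
- offcut: Light timber block 45 x 90 x 45 mm to the left of the jig; origin at the centre of its underside, length along its y. Leave alone.
- marker_pen: White and blue marker pen 14 x 132 x 15 mm to the left of the jig; origin at the centre of its underside, length along its y. Leave alone.

How it is judged:
By the outcome, as a careful person would: the job done as asked, in the order asked, and still so for the second after the job is handed in, with the robot touching nothing.
It also fails if it takes over 48 s, if anything falls off the work surface, if the arm or the gripper's body presses on something with over 40 N, if the wrist force passes 120 N, or if a joint passes its speed limit or range.

## Robot

A 6-joint arm with a two-finger parallel gripper is mounted at the origin on a cart in front of the work surface, level with it; the furniture and walls round the work are solid. World frame = base frame: x ahead of the robot, y to its left, z up, the work surface at z = 0. Lengths are in mm, angles in rad, forces in N, time in s.
With the tool pointing down it reaches from about 375 to 925 mm from the base axis. Payload 5.7 kg.
Tool frame: the origin (TCP) lies at the centre of the arm's flange, where the gripper is bolted on; the fingertips stand 182 mm ahead of it and the grasp point (between the pads) lies 163 mm ahead of it; z points along the fingers, y is the line along which they close (so a half turn about z gives the same grasp; the last joint's range is limited). The gripper opens to 88 mm and grips with 3 to 60 N. Pads are 20 mm wide; open, the fingers measure 115 mm over their backs; the gripper's body (75 mm by 178 mm) begins 61 mm behind the grasp point.
Start: joints at [-1.224, 0.359, 1.51, -0, 1.272, -0.115], TCP at [267.323, -537.144, 404.623] pointing down, gripper open.
Joint ranges: [-2.97, 2.97], [-1.01, 2.36], [0.21, 2.38], [-0.96, 4.11], [0.2, 2.71], [-2.98, 2.98]. Speed limits (rad/s): [2.39, 2.39, 3.14, 3.14, 3.14, 3.14].

## Interface

Orientations are given as a unit quaternion [x, y, z, w].
In Python, from cell import * gives the robot as it stands.
- The arm moves only by the tool carry_out, never from a script. Its argument "commands" is a list that holds one entry, the list of rows, each a list of 7 numbers: the shift along the world's x, y, z in cm, then the turn, a rotation vector about the world's x, y, z in degrees, then the opening, from 0 (shut) to 1 (fully open). In form: [[[dx, dy, dz, ax, ay, az, claw], ...]]. A call has 1 to 10 rows; each row shifts and turns the commanded pose from where the row before left it; what a row does not reach is not made up. A row lasts 1/10 s, in which the tool goes at most 50 mm and 8.59 degrees, less where a joint would pass 70% of its speed; a pose out of reach is approached as far as the arm can. A call with a gripper value outside its range is refused whole. The fingers move at their own pace and stop on an object; "grip_force" is the grip in N (left out, the last holds). Time passes only in rows, so rows that do not move let the fingers close. It gives the time, the measured TCP pose, the force, the opening and the grip force at its end, in the units of the state.
- get_state(): the state, without advancing time (a new reading comes with each control period).
- grab_frame(name): name is "scene" or "top" or "wrist"; returns (picture, depth): 384x512x3 uint8, blue, green, red; 384x512 float32, mm along the optical axis (not along the pixel's ray), 0 where there is no reading.
- get_calibration(name): a dict with "fx", "fy", "cx", "cy" (pixels), "world_from_camera" (4x4, takes a point from camera to world coordinates). Camera axes: x right, y down, z forward; pixel columns grow to the right and rows downward; lengths in mm; the calibration is good to about 2 mm. A picture is of the moment at which its call begins: read the wrist's pose just before it. get_calibration takes no time and is no camera call; for the wrist camera it gives the pose at the moment of the call.
- finish_job(): hands the job in; it is judged then, once.
Trained networks look in the newest picture that a camera, given by its name, has taken for a name from the list of things; names that differ only in an ending like _2 or _b are one class to them, and where a whole thing is asked for, a point or a joint stands for the part that bears it (a point fixed in the world has none). Each returns a list of dicts, best first, with "p" (0 to 1); they miss things now and then, are a little off and sometimes report something else, mostly with a low value. They report only what shows in the picture. A call takes as long as a camera call.
- recognise(query, camera): "centre" ([x, y, z] in mm, in the coordinates of the camera as it stood for that picture, good to about 4 mm: the middle of the surface that is visible of it).
The state is a dict: "t": time; "joint_pos": joint angles; "dq": joint speeds; "joint_efforts": joint torques, N m; "tool_pos": TCP position; "tcp_rot": TCP orientation; "force": force on the tool from outside, world axes, zero at the start; "moment": the same for the moment, N m; "gripper_width": opening from 0.0 (shut) to 1.0 (fully open); "finger_force": force on a finger pad.
Only numpy, scipy, OpenCV 4.12 (cv2) and the standard library are available. Lean on these libraries where they do the work, as an engineer would, in place of code of your own. Each camera call takes 0.05 s, during which the arm holds its last target. There are 200 camera calls.

## Working session

There is one attempt and no reset: what is moved stays moved. The work goes in short steps, Python scripts to look and compute and a tool call to move; the robot and the scene stay as the last step left them, time stands still between calls to the robot, and variables do not carry over. Pictures are saved under pics/ and viewed, at most 10 in all, crops included, and the job is handed in when it is done.

Besides the shell and the picture viewer there is one more tool, called after "Emit:" by a JSON object that holds its "method" and its "body". carry_out: Moves the arm, as the interface text tells. Its arguments: {"type":"object","properties":{"commands":{"type":"array"},"grip_force":{"type":"number"}},"required":["commands"]}

```bash
mkdir -p pics; ls; cat > h.py <<'E'
from cell import *
import numpy as np, cv2
def look(cam,name):
    c=get_calibration(cam); p,d=grab_frame(cam); cv2.imwrite(f'pics/{name}.png',p); np.savez(f'pics/{name}.npz',d=d,**{k:np.array(c[k]) for k in c}); return p,d,c
def w(c,p): 
    T=np.array(c["world_from_camera"]); return (T[:3,:3]@np.array(p)+T[:3,3])
def px(c,d,u,v):
    z=np.median(d[v-1:v+2,u-1:u+2]); return w(c,[(u-c["cx"])/c["fx"]*z,(v-c["cy"])/c["fy"]*z,z])
E
python3 - <<'E'
from h import *
s=get_state(); print(s)
for cam in("top","scene"):
    p,d,c=look(cam,cam+"0")
    print(cam,np.array(c["world_from_camera"]).round(2).tolist(),c["fx"])
    for q in("jig","guard","strip","press_pad","tape_measure","spanner","offcut","marker_pen"):
        for r in recognise(q,cam)[:2]: print(q,r["p"],w(c,r["centre"]).round(0))
E
```

```text
pics
{'t': 0.0, 'joint_pos': array([-1.22410076e+00,  3.59496047e-01,  1.51140779e+00, -2.69266912e-05,
        1.27251079e+00, -1.15060583e-01]), 'dq': array([-0.00103485, -0.00053699,  0.00064128, -0.00065944,  0.00016169,
        0.00024653]), 'joint_efforts': array([-1.79775037e-03, -5.15382457e+01, -2.70727909e+01,  6.73046149e-02,
        3.51604109e-02, -1.64869389e-04]), 'tool_pos': array([ 267.20103303, -536.82240915,  403.82401169]), 'tcp_rot': array([ 9.73464526e-01,  2.28836157e-01, -1.18051592e-04, -9.03397711e-04]), 'force': array([ 0.10602909, -0.05921539,  0.27209246]), 'moment': array([ 0.02683327, -0.01662716, -0.04527394]), 'finger_force': 0.0, 'gripper_width': 1.0018631169115149}
top [[-0.02, -0.99, 0.1, 524.9], [-1.0, 0.02, 0.01, 90.81], [-0.01, -0.1, -0.99, 953.9], [0.0, 0.0, 0.0, 1.0]] 373.02177794628653
jig 0.59 [647.  20.  17.]
guard 0.84 [711.  24.  91.]
strip 0.93 [538.   9.  34.]
press_pad 0.77 [663.  16.  81.]
tape_measure 0.94 [583. 149.  63.]
tape_measure 0.53 [664.  18.  82.]
spanner 0.6 [662.  16.  79.]
spanner 0.58 [ 682. -115.    6.]
offcut 0.56 [703. 166.  48.]
marker_pen 0.75 [478. 141.  17.]
scene [[-0.82, -0.24, 0.53, 144.05], [-0.58, 0.37, -0.73, 724.28], [-0.02, -0.9, -0.44, 486.96], [0.0, 0.0, 0.0, 1.0]] 379.8671344401052
jig 0.79 [644.  63.  48.]
guard 0.7 [468. 153.  15.]
guard 0.56 [675.  69.  67.]
strip 0.65 [543.  21.  33.]
press_pad 0.73 [539.  16.  31.]
tape_measure 0.63 [565. 171.  48.]
spanner 0.44 [ 619. -121.    8.]
offcut 0.7 [693. 190.  34.]
marker_pen 0.74 [471. 154.  13.]
```

```bash
python3 -c "
import cv2
p=cv2.imread('pics/top0.png');cv2.imwrite('pics/top0c.png',cv2.resize(p[60:360,140:440],(600,600),interpolation=cv2.INTER_CUBIC))"
```

```text
(no output)
```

View pics/top0.png

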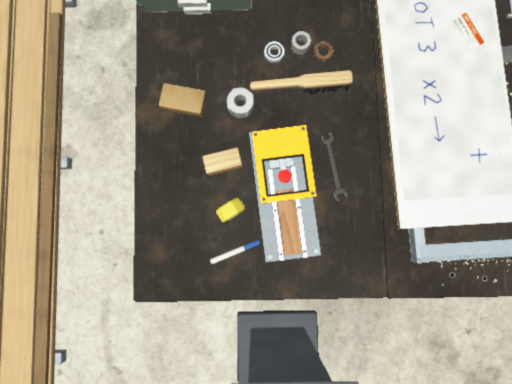

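View pics/top0c.png

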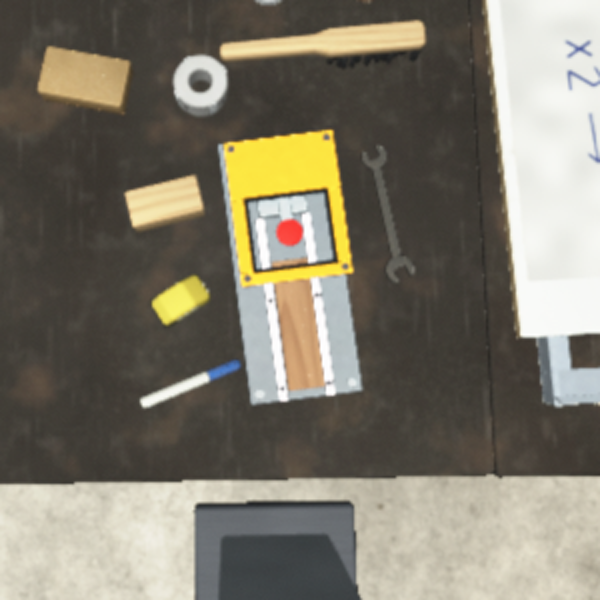

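View pics/scene0.png

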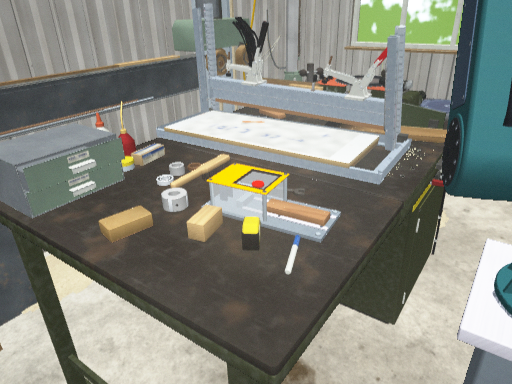

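The top view shows the jig with the yellow guard (about u 250-315, v 126-200), the red pad at (285,176) and the strip's near end at (290,255). The jig is yawed a few degrees, the pen and tape are to its left, and the spanner is to its right. Next I'll fit the poses.

```bash
cat >> h.py <<'E'
def fit(p,d,c):
    v,u=np.indices(d.shape); T=np.array(c["world_from_camera"])
    P=np.stack([(u-c["cx"])/c["fx"]*d,(v-c["cy"])/c["fy"]*d,d],-1)@T[:3,:3].T+T[:3,3]
    hsv=cv2.cvtColor(p,cv2.COLOR_BGR2HSV); H,S,V=[hsv[...,i].astype(int) for i in range(3)]
    ok=(d>0)
    near=ok&(P[...,0]>400)&(P[...,0]<860)&(abs(P[...,1]-20)<110)
    def rect(m,n):
        k,l,st,_=cv2.connectedComponentsWithStats(m.astype(np.uint8)); i=1+np.argmax(st[1:,4]); m=l==i
        q=P[m][:,:2].astype(np.float32); r=cv2.minAreaRect(q); print(n,m.sum(),'z',np.median(P[m][:,2]).round(1),'rect',np.round(r[0],1),np.round(r[1],1),round(r[2],2)); return r,m
    rect(near&(abs(P[...,2]-90)<8)&(H>20)&(H<35)&(S>150),'yellow')
    rect(near&(abs(P[...,2]-32)<6)&(H>5)&(H<22)&(S>60),'strip')
    m=near&((H<6)|(H>174))&(S>150)&(P[...,2]>40)&(P[...,2]<110)
    if m.any():
        r,mm=rect(m,'red'); print(P[mm].mean(0).round(1))
    return P
E
python3 - <<'E'
from h import *
p,d,c=look("top","top1"); fit(p,d,c)
cw=get_calibration("wrist");T=np.array(cw["world_from_camera"]);s=get_state()
from scipy.spatial.transform import Rotation as R
r=R.from_quat(s["tcp_rot"]);print("cam in tool",r.inv().apply(T[:3,3]-s["tool_pos"]).round(1),(r.inv().as_matrix()@T[:3,:3]).round(2).tolist(),cw["fx"],r.as_matrix().round(3).tolist())
E
```

```text
yellow 2308 z 90.8 rect [685.6  18.7] [170.9 129.1] 6.05
strip 982 z 32.9 rect [537.9   4.4] [133.3  44.9] 6.04
red 119 z 80.4 rect [657.3  16.3] [27.  26.2] 0.0
[656.9  16.4  80.3]
cam in tool [74.6  1.2 20.1] [[-0.0, -0.96, -0.27], [1.0, -0.0, -0.0], [0.0, -0.27, 0.96]] 267.453117106368 [[0.895, 0.446, -0.0], [0.446, -0.895, 0.0], [0.0, -0.0, -1.0]]
```

Emit:
{"method": "carry_out", "body": {"commands": [[[1.27, 3.79, 0, 0, 0, -2, 0], [1.27, 3.79, 0, 0, 0, -2, 0], [1.27, 3.79, 0, 0, 0, -2, 0], [1.27, 3.79, 0, 0, 0, -2, 0], [1.27, 3.79, 0, 0, 0, -2, 0], [1.27, 3.79, 0, 0, 0, -2, 0], [1.27, 3.79, 0, 0, 0, -2, 0], [1.27, 3.79, 0, 0, 0, -2, 0], [1.27, 3.79, 0, 0, 0, -2, 0], [1.27, 3.79, 0, 0, 0, -2.4, 0]]], "grip_force": 20}}

```text
t: 1.95
tool_pos: [394.6, -156.6, 404.9]
tcp_rot: [0.999, 0.052, 0.0, 0.0]
force: [0.3, -0.6, -0.4]
gripper_width: 0.129
finger_force: 0.0
```

Emit:
{"method": "carry_out", "body": {"commands": [[[1.27, 3.79, 0, 0, 0, 0, 0], [1.27, 3.79, 0, 0, 0, 0, 0], [1.27, 3.79, 0, 0, 0, 0, 0], [1.2, 3.7, 0, 0, 0, 0, 0], [0, 0, 0, 0, 0, 0, 0], [0, 0, 0, 0, 0, 0, 0]]]}}

```text
t: 2.55
tool_pos: [444.5, -6.8, 404.6]
tcp_rot: [0.999, 0.054, -0.0, 0.0]
force: [-0.4, -0.3, -1.5]
gripper_width: 0.009
finger_force: 0.0
```

```bash
python3 - <<'E'
from h import *
from scipy.spatial.transform import Rotation as R
s=get_state();print(s["t"],s["tool_pos"],R.from_quat(s["tcp_rot"]).as_matrix().round(4).tolist(),s["gripper_width"],s["force"])
p,d,c=look("wrist","w1"); P=fit(p,d,c)
for q in("press_pad","strip"):
    for r in recognise(q,"wrist")[:2]: print(q,r["p"],w(c,r["centre"]).round(0))
E
```

```text
2.55 [444.45107331  -6.7991496  404.62875309] [[0.9941, 0.1083, -0.0001], [0.1083, -0.9941, -0.0003], [-0.0001, 0.0003, -1.0]] 0.008936229870357566 [-0.38283126 -0.32451743 -1.45689932]
yellow 2445 z 89.7 rect [613.7  11.5] [ 27.7 129.9] 6.17
strip 4406 z 31.8 rect [543.8   4. ] [144.7  44.3] 6.03
press_pad 0.47 [547.   4.  32.]
press_pad 0.29 [610.  13.  88.]
strip 0.98 [547.   3.  32.]
```

View pics/w1.png

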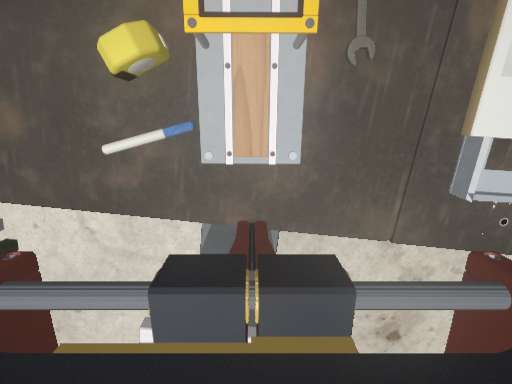

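The wrist view shows the strip's near end at about (251,160), almost flush with the jig's open end. The closed fingers are behind it on the channel axis.

Emit:
{"method": "carry_out", "body": {"commands": [[[0, 0, -4, 0, 0, 0, 0], [0, 0, -4, 0, 0, 0, 0], [0, 0, -4, 0, 0, 0, 0], [0, 0, -4, 0, 0, 0, 0], [0, 0, -3, 0, 0, 0, 0], [0, 0, -1.1, 0, 0, 0, 0], [0, 0, 0, 0, 0, 0, 0]]]}}

```text
t: 3.4
tool_pos: [443.9, -8.3, 202.7]
tcp_rot: [0.999, 0.052, -0.001, -0.0]
force: [-0.1, -0.4, 1.0]
gripper_width: 0.007
finger_force: 0.0
```

Emit:
{"method": "carry_out", "body": {"commands": [[[0.75, 0.08, 0, 0, 0, 0, 0], [0.75, 0.08, 0, 0, 0, 0, 0], [0.75, 0.08, 0, 0, 0, 0, 0], [0.75, 0.08, 0, 0, 0, 0, 0], [0.75, 0.08, 0, 0, 0, 0, 0], [0.75, 0.08, 0, 0, 0, 0, 0], [0.75, 0.08, 0, 0, 0, 0, 0], [0.5, 0.05, 0, 0, 0, 0, 0], [0.3, 0.03, 0, 0, 0, 0, 0], [0.3, 0.03, 0, 0, 0, 0, 0]]]}}

```text
t: 4.4
tool_pos: [508.0, -0.7, 203.5]
tcp_rot: [0.999, 0.053, -0.0, -0.0]
force: [-0.8, -0.3, 0.6]
gripper_width: 0.007
finger_force: 0.4
```

Emit:
{"method": "carry_out", "body": {"commands": [[[0.2, 0.02, 0, 0, 0, 0, 0], [0.2, 0.02, 0, 0, 0, 0, 0], [0, 0, 0, 0, 0, 0, 0]]]}}

```text
t: 4.7
tool_pos: [512.2, -0.4, 203.6]
tcp_rot: [0.999, 0.053, 0.0, -0.0]
force: [0.3, -0.3, -0.2]
gripper_width: 0.003
finger_force: 0.0
```

Emit:
{"method": "carry_out", "body": {"commands": [[[0.2, 0.02, 0, 0, 0, 0, 0], [0.2, 0.02, 0, 0, 0, 0, 0], [0.1, 0.01, 0, 0, 0, 0, 0], [0, 0, 0, 0, 0, 0, 0]]]}}

```text
t: 5.1
tool_pos: [517.1, 0.1, 203.6]
tcp_rot: [0.999, 0.053, 0.0, -0.0]
force: [0.3, -0.4, 0.5]
gripper_width: 0.009
finger_force: 0.0
```

Emit:
{"method": "carry_out", "body": {"commands": [[[0.1, 0.01, 0, 0, 0, 0, 0], [0, 0, 0, 0, 0, 0, 0]]]}}

```text
t: 5.3
tool_pos: [517.4, 0.2, 203.5]
tcp_rot: [0.999, 0.053, -0.001, -0.0]
force: [-2.9, -1.0, 2.1]
gripper_width: 0.005
finger_force: 1.3
```

Emit:
{"method": "carry_out", "body": {"commands": [[[0.1, 0.01, 0, 0, 0, 0, 0], [0, 0, 0, 0, 0, 0, 0]]]}}

```text
t: 5.5
tool_pos: [517.7, 0.3, 203.4]
tcp_rot: [0.999, 0.053, -0.002, -0.0]
force: [-5.6, -2.3, 3.4]
gripper_width: 0.002
finger_force: 2.6
```

The force rises sharply at x≈517.5, so the strip is against the stop. I'll back off, rise and look.

Emit:
{"method": "carry_out", "body": {"commands": [[[-1, -0.1, 0, 0, 0, 0, 0], [-2, -0.2, 0, 0, 0, 0, 0], [0, 0, 4, 0, 0, 0, 0], [0, 0, 4, 0, 0, 0, 0], [0, 0, 4, 0, 0, 0, 0], [0, 0, 4, 0, 0, 0, 0], [2, 0.2, 4, 0, 0, 0, 0], [3, 0.3, 2, 0, 0, 0, 0], [0, 0, 0, 0, 0, 0, 0], [0, 0, 0, 0, 0, 0, 0]]]}}

```text
t: 6.5
tool_pos: [539.0, 2.4, 423.7]
tcp_rot: [0.999, 0.053, 0.001, -0.0]
force: [-0.3, -0.7, -0.1]
gripper_width: 0.007
finger_force: 0.0
```

```bash
python3 - <<'E'
from h import *
s=get_state();print(s["t"],s["tool_pos"],s["force"])
p,d,c=look("wrist","w2"); P=fit(p,d,c)
for q in("press_pad","strip"):
    for r in recognise(q,"wrist")[:2]: print(q,r["p"],w(c,r["centre"]).round(0))
E
```

```text
6.5 [538.99147574   2.42357354 423.70686511] [-0.31843513 -0.73497579 -0.06073608]
yellow 7449 z 89.7 rect [664.9  17.1] [129.8 130.5] 5.97
strip 1585 z 31.9 rect [562.8   7. ] [68.6 43.9] 6.14
red 623 z 79.0 rect [656.6  16.1] [29.1 30.4] 4.16
[657.1  16.2  79. ]
press_pad 0.76 [668.  20.  77.]
strip 0.55 [589.   8.  32.]
```

View pics/w2.png

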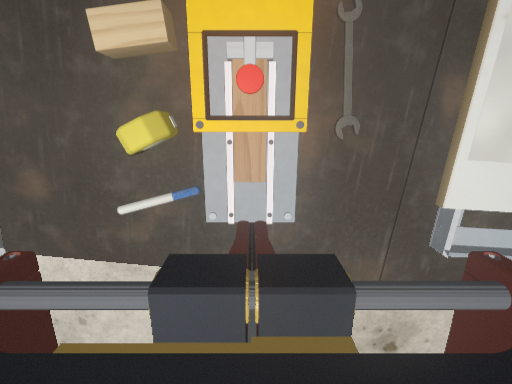

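The wrist view shows the strip home (near end at (250,182), x≈528.7 against an expected 529.0). The red pad at (250,79) is centred in the window, at (657,16,79) in world coordinates. Moving above it now.

Emit:
{"method": "carry_out", "body": {"commands": [[[3, 0.35, -1, 0, 0, 0, 0], [3, 0.35, -2, 0, 0, 0, 0], [3, 0.35, -2, 0, 0, 0, 0], [2, 0.23, 0, 0, 0, 0, 0], [0.8, 0.1, 0, 0, 0, 0, 0], [0, 0, 0, 0, 0, 0, 0], [0, 0, 0, 0, 0, 0, 0]]]}}

```text
t: 7.35
tool_pos: [655.9, 16.1, 373.5]
tcp_rot: [0.999, 0.053, -0.001, -0.0]
force: [-1.0, 0.2, -0.2]
gripper_width: 0.006
finger_force: 0.0
```

Emit:
{"method": "carry_out", "body": {"commands": [[[0, 0, -2, 0, 0, 0, 0], [0, 0, -2.5, 0, 0, 0, 0], [0, 0, -2.5, 0, 0, 0, 0], [0, 0, -2, 0, 0, 0, 0], [0, 0, -0.8, 0, 0, 0, 0], [0, 0, -0.4, 0, 0, 0, 0], [0, 0, 0, 0, 0, 0, 0]]]}}

```text
t: 8.05
tool_pos: [656.7, 16.1, 272.2]
tcp_rot: [0.999, 0.053, 0.0, -0.0]
force: [-0.0, 0.0, 0.0]
gripper_width: 0.004
finger_force: 0.0
```

Tip at z≈90. Pressing slowly: contact should come at TCP 261 and the foot should meet the strip near TCP 243.

Emit:
{"method": "carry_out", "body": {"commands": [[[0, 0, -0.4, 0, 0, 0, 0], [0, 0, -0.4, 0, 0, 0, 0], [0, 0, -0.3, 0, 0, 0, 0], [0, 0, -0.3, 0, 0, 0, 0], [0, 0, -0.3, 0, 0, 0, 0], [0, 0, -0.3, 0, 0, 0, 0], [0, 0, -0.3, 0, 0, 0, 0], [0, 0, 0, 0, 0, 0, 0]]]}}

```text
t: 8.85
tool_pos: [656.8, 16.2, 248.1]
tcp_rot: [0.999, 0.053, -0.0, -0.0]
force: [-0.1, 0.2, -0.1]
gripper_width: 0.004
finger_force: 0.1
```

Emit:
{"method": "carry_out", "body": {"commands": [[[0, 0, -0.2, 0, 0, 0, 0], [0, 0, -0.15, 0, 0, 0, 0], [0, 0, 0, 0, 0, 0, 0]]]}}

```text
t: 9.15
tool_pos: [657.0, 16.2, 245.5]
tcp_rot: [0.999, 0.053, 0.0, -0.0]
force: [-2.9, -0.1, 4.1]
gripper_width: 0.006
finger_force: 2.1
```

Emit:
{"method": "carry_out", "body": {"commands": [[[0, 0, -0.1, 0, 0, 0, 0], [0, 0, 0, 0, 0, 0, 0]]]}}

```text
t: 9.35
tool_pos: [657.0, 16.2, 245.2]
tcp_rot: [0.999, 0.053, 0.0, -0.0]
force: [-4.1, 0.3, 9.7]
gripper_width: 0.002
finger_force: 4.8
```

Emit:
{"method": "carry_out", "body": {"commands": [[[0, 0, -0.1, 0, 0, 0, 0], [0, 0, 0, 0, 0, 0, 0]]]}}

```text
t: 9.55
tool_pos: [657.0, 16.2, 245.0]
tcp_rot: [0.999, 0.053, 0.001, 0.0]
force: [-5.5, 0.0, 14.3]
gripper_width: 0.01
finger_force: 7.6
```

The foot is firmly on the strip, with force well past 8 N. Withdrawing straight up.

Emit:
{"method": "carry_out", "body": {"commands": [[[0, 0, 0.5, 0, 0, 0, 0], [0, 0, 1.5, 0, 0, 0, 0], [0, 0, 3, 0, 0, 0, 0], [0, 0, 4, 0, 0, 0, 0], [0, 0, 4, 0, 0, 0, 0], [-3, -0.3, 3, 0, 0, 0, 0], [-4, -0.4, 2, 0, 0, 0, 0], [-4, -0.4, 0, 0, 0, 0, 0], [0, 0, 0, 0, 0, 0, 0], [0, 0, 0, 0, 0, 0, 0]]]}}

```text
t: 10.55
tool_pos: [546.5, 5.1, 424.2]
tcp_rot: [0.999, 0.053, 0.001, 0.0]
force: [1.0, 0.6, -0.6]
gripper_width: 0.001
finger_force: 0.0
```

```bash
python3 - <<'E'
from h import *
s=get_state();print(s["t"],s["tool_pos"],s["force"])
p,d,c=look("wrist","w3"); P=fit(p,d,c)
E
```

```text
10.55 [546.52510445   5.14615956 424.17993439] [ 0.97919519  0.58577247 -0.62016101]
yellow 8376 z 89.7 rect [669.3  17.4] [138.2 130.2] 5.95
strip 1497 z 31.9 rect [562.6   6.9] [66.6 44.1] 5.45
red 424 z 60.9 rect [656.4  16.3] [27.6 29. ] 6.84
[656.3  14.1  60.9]
```

View pics/w3.png

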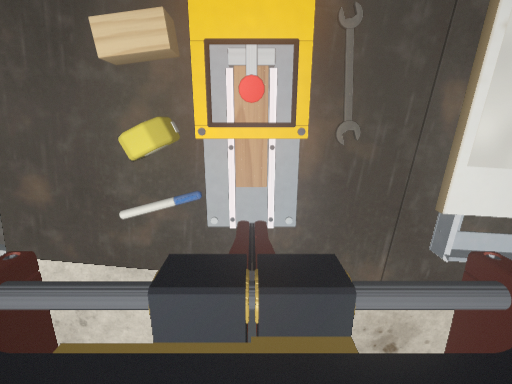

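The pad at (252,89) stays down at z≈61. The strip is still home (near end at (251,187), x≈529), nothing else has moved and the tool is clear.

```bash
python3 -c "
from cell import *
print(finish_job())"
```

```text
the job is handed in; nothing more can be done
None
```

The strip is home against the end stop, the clamp lever is pressed down and staying down (pad at about 61 mm), and I saw no contact with the guard; the job was handed in at about 10.6 s, with no verdict returned.

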